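# Seat the sleeve on its hidden stop and bring the seam under the laser nozzle

### The job

Set up this sleeve for welding: push it along its V-blocks into the blue hood until it is fully home against the stop hidden inside, feeling for the stop gently because it is only held by friction and must not be knocked back. Slide the carriage by its black handle so that the groove around the sleeve sits right under the tip of the laser nozzle, with the sleeve still lying in the V-blocks, home against its stop. Do not knock the laser head, leave the hammer, tape measure and spare sleeve alone, and let go.

Things in the scene. Friction and masses are not known exactly. Their poses are not given: they have to be found in the camera images.
- bed: Fixed slide bed, 110 x 410 mm, 30 mm high. Origin on the table under the sleeve's line. Its y axis is the slide direction, +y towards the hood end; its -x side, with the carriage handle, faces the robot; z up. It reaches from y = -150 to +260 mm.
- carriage (a joint): Carriage position on the bed (m, 0 to 0.15), growing along the bed's +y. Aluminium plate 100 x 300 mm, top 42 mm above the table, carrying the hood, handle and two V-blocks (at joint 0: bed y -48 to -28 and +45 to +72 mm; tops 74 mm above the table). Drags with about 18 N, stays where left. Starts near 0; with the sleeve home it has at least 15 mm to go in +y, within its travel.
- handle (a point): Point to grip in the carriage's upright black handle, 75 mm above the table, 12 mm below the handle's top: a block 36 mm wide across the slide, 18 mm thick along the slide, 45 mm tall above the carriage plate. Pinch it from above, fingers closing along the slide direction.
- hood_mouth (a point): Centre of the hood's open mouth, on the sleeve's axis, 84 mm above the table; moves with the carriage. The blue hood is closed on top, sides and far end: 80 mm wide, 95 mm long in +y, top 118 mm above the table. The untouched stop plunger is hidden inside, 25 to 60 mm past the mouth: it differs every time.
- plunger (a joint): Brass plunger on the front of the hidden stop (m): 0 untouched, 0.006 pushed fully in along +y (sleeve home). A light spring (under 1 N) brings it out again if the sleeve backs away; the sleeve's own friction is enough to hold it in.
- stop_block (a joint): How far the hidden stop has been knocked back from its setting (m), 0 at the start. Held by friction: once the plunger is fully in, it resists with roughly 8 N on top of the sleeve's sliding friction; pushed harder, it slips back along +y and stays there.
- sleeve: Steel sleeve with closed flat ends, 44 mm diameter, 190 mm long, about 0.45 kg, lying in the V-blocks along the bed's y, axis 84 mm above the table. Origin on its axis at the middle of the groove (a ring 8 mm wide, 4 mm deep); y axis along it. Head end (to the hood) at y = +85 mm, tail end at -105 mm, free to push against. Slides with about 1 to 4 N. Starts 10 to 85 mm short of the plunger.
- laser_head: Fixed laser head: round column behind (+x side of) the bed, 275 mm tall, with a white arm 215 to 255 mm above the table reaching over the sleeve's line and a copper nozzle hanging from it. Origin on the table under the column; the nozzle is at x = -110, y = -60 mm of the head.
- nozzle_tip (a point): Tip of the copper nozzle, pointing straight down over the sleeve's line, 128 mm above the table (22 mm above the top of the sleeve). The nozzle widens from 8 mm diameter near the tip to 36 mm at 50 mm above it.
- hammer: Bystander: hammer with red handle, 260 mm, lying on the table. Origin under its middle.
- tape: Bystander: yellow tape measure, 75 x 40 x 65 mm. Origin under its middle.
- spare: Bystander: short spare steel sleeve, 44 mm diameter, 100 mm tall, standing upright. Origin at its foot.
Not all that is in view belongs to the job. Leave any brown, red or turquoise look-alike of the sleeve alone.

How it is judged:
By the outcome, as a careful person would: the job done as asked, in the order asked, and still so for the second after the job is handed in, with the robot touching nothing.
It also fails if it takes over 64 s, if anything falls off the work surface, if the arm or the gripper's body presses on something with over 40 N, if the wrist force passes 120 N, or if a joint passes its speed limit or range.

### The arm

A 6-joint arm with a two-finger parallel gripper is mounted at the origin on the work surface. World frame = base frame: x ahead of the robot, y to its left, z up, the work surface at z = 0. Lengths are in m, angles in rad, forces in N, time in s.
With the tool pointing down it reaches from about 0.35 to 0.85 m from the base axis. Payload 8.1 kg.
Tool frame: the origin (TCP) lies on the centre line of the jaws, within the pads' length; the fingertips stand robot.tips_ahead ahead of it and the grasp point (between the pads) lies 6 mm ahead of it (robot.tips_ahead is the distance from the TCP to the fingertips, in m); z points along the fingers, y is the line along which they close (so a half turn about z gives the same grasp; the last joint's range is limited). The gripper opens to 93 mm and grips with 3 to 60 N. Pads are 15 mm wide; open, the fingers measure 128 mm over their backs; the gripper's body (75 mm by 188 mm) begins 65 mm behind the grasp point.
Start: joints at [-1.269, 0.13, 1.488, -0, 1.523, -0.085], TCP at [0.226, -0.556, 0.244] pointing down, gripper open.
Joint ranges: [-2.96, 2.96], [-0.89, 2.26], [0.02, 2.5], [-1.34, 4.48], [0, 2.73], [-2.66, 2.66]. Speed limits (rad/s): [2.39, 2.39, 2.79, 3.14, 3.14, 3.14].

### API

Orientations are given as a rotation vector (axis times angle).
In Python, from plant import robot gives the robot as it stands.
- The arm moves only by the tool apply_moves, never from a script. Its arguments are lists of equal length, an entry for each row: "delta_pos": the shift along the tool's x, y, z in cm, a list of three; "twist": the turn about the tool's z in rad. A call has 1 to 8 rows; each row shifts and turns the commanded pose from where the row before left it, along the tool's axes as they then stand; what a row does not reach is not made up. A row lasts 1/8 s, in which the tool goes at most 62.5 mm and 10.7 degrees, less where a joint would pass 70% of its speed; a pose out of reach is approached as far as the arm can. A call with a gripper value outside its range is refused whole. "gripper" is the finger opening in cm, from 0 to 9.3, set as the call begins (left out, the last holds). The fingers move at their own pace and stop on an object; "squeeze" is the grip in N (left out, the last holds). Time passes only in rows, so rows that do not move let the fingers close. It gives the time, the measured TCP pose, the force, the opening and the grip force at its end, in the units of the state.
- robot.read_state(): the state, without advancing time (a new reading comes with each control period).
- robot.read_camera(name): name is "scene" or "top"; returns a dict with "frame" (420x560x3 uint8, red, green, blue), "vertical_fov" (degrees; the focal length in pixels is half the picture's height over the tangent of half this angle, whatever the lens; pixels are square), "cx", "cy" (the principal point, pixels), "R" (3x3) and "t" (3): a world point X has camera coordinates R X + t. Camera axes: x right, y down, z forward; pixel columns grow to the right and rows downward; lengths in m; the calibration is good to about 2 mm. A picture is of the moment at which its call begins. There is no depth.
- robot.close_job(): hands the job in; it is judged then, once.
The state is a dict: "t": time; "q": joint angles; "dq": joint speeds; "joint_torque": joint torques, N m; "tool_pos": TCP position; "orientation": TCP orientation; "force": force on the tool from outside, world axes, zero at the start; "wrist_torque": the same for the moment, N m; "opening": finger opening in m; "gripper_force": force on a finger pad.
Only numpy, scipy, OpenCV 4.12 (cv2) and the standard library are available. Lean on these libraries where they do the work, as an engineer would, in place of code of your own. Each camera call takes 0.05 s, during which the arm holds its last target. There are 200 camera calls.

## Working session

There is one attempt and no reset: what is moved stays moved. The work goes in short steps, Python scripts to look and compute and a tool call to move; the robot and the scene stay as the last step left them, time stands still between calls to the robot, and variables do not carry over. Pictures are saved under pics/ and viewed, at most 10 in all, crops included, and the job is handed in when it is done.

Besides the shell and the picture viewer there is one more tool, called after "Emit:" as name([rows], argument=value, ...), one row to a line, values as JSON. apply_moves: Moves the arm, as the interface text tells. Its arguments: {"type":"object","properties":{"delta_pos":{"type":"array"},"twist":{"type":"array"},"gripper":{"type":"number"},"squeeze":{"type":"number"}},"required":["delta_pos","twist"]}

```bash
mkdir -p pics; ls
cat > h.py <<'E'
import numpy as np, cv2, sys
from plant import robot
def cam(n):
    c=robot.read_camera(n); f=c["frame"].shape[0]/2/np.tan(np.radians(c["vertical_fov"])/2)
    K=np.array([[f,0,c["cx"]],[0,f,c["cy"]],[0,0,1]]); return c["frame"],K,np.array(c["R"]),np.array(c["t"])
def proj(K,R,t,X):
    p=(K@(R@np.atleast_2d(X).T+t[:,None])).T; return p[:,:2]/p[:,2:]
def back(K,R,t,uv,z):
    d=R.T@np.linalg.inv(K)@np.array([uv[0],uv[1],1.]); o=-R.T@t; return o+d*(z-o[2])/d[2]
E
python3 - <<'E'
from h import *
for n in("scene","top"):
    f,K,R,t=cam(n); cv2.imwrite(f"pics/{n}0.png",f[...,::-1]); print(n,K.round(1).tolist(),R.round(3).tolist(),t.round(3),(-R.T@t).round(3))
    np.savez(n,K=K,R=R,t=t)
print(robot.read_state(),robot.tips_ahead)
E
```

```text
pics
scene [[459.3, 0.0, 281.6], [0.0, 459.3, 206.8], [0.0, 0.0, 1.0]] [[0.788, 0.616, -0.02], [0.443, -0.589, -0.676], [-0.428, 0.523, -0.737]] [-0.4   -0.186  1.667] [ 1.111 -0.736  1.095]
top [[428.1, 0.0, 277.2], [0.0, 428.1, 209.9], [0.0, 0.0, 1.0]] [[0.021, -1.0, -0.013], [-0.996, -0.02, -0.09], [0.09, 0.015, -0.996]] [-0.021  0.518  1.326] [ 0.397 -0.031  1.367]
{'t': 0.1, 'q': array([-1.26941024e+00,  1.31070871e-01,  1.48917957e+00, -4.21416268e-06,
        1.52299948e+00, -8.53720638e-02]), 'dq': array([-1.46016383e-03, -2.45330666e-03, -1.63445350e-03,  3.63686108e-04,
       -3.00830302e-05,  5.27016410e-04]), 'joint_torque': array([ 1.00265592e-03, -5.61340570e+01, -4.93096018e+01,  7.70741352e-02,
        2.90867651e-02, -4.79133507e-05]), 'tool_pos': array([ 0.22620587, -0.55521178,  0.24269609]), 'orientation': array([-3.08141829e+00, -6.03422717e-01,  2.87042829e-04]), 'force': array([ 0.71867317, -0.22872136, -1.71388594]), 'wrist_torque': array([-0.01451195, -0.02051989, -0.03008714]), 'gripper_force': 0.0, 'opening': 0.09292037483760898} 0.025
```

View pics/scene0.png

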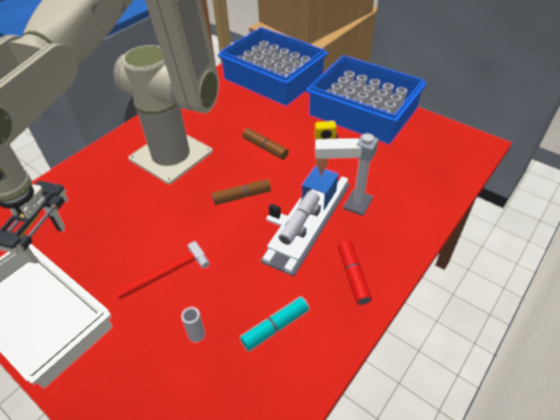

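View pics/top0.png

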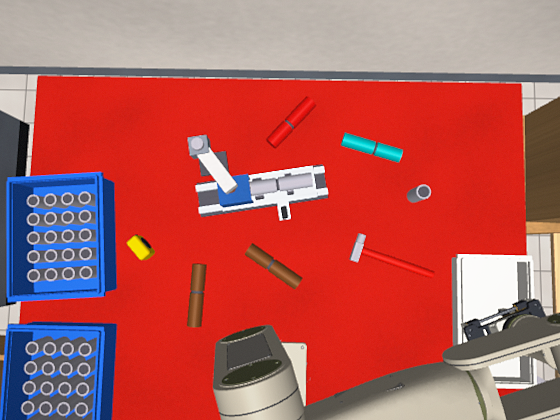

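The scene view shows the bed around (305,225), with the handle at (274,211) and the nozzle near (321,165). The top view shows the bed from (197,200) to (327,180), the handle at (285,212) and the groove near (277,185). I'll zoom in on both.

Run:
```python
import cv2
a=cv2.imread("pics/top0.png")[125:225,185:335]; cv2.imwrite("pics/topc.png",cv2.resize(a,None,fx=5.3,fy=5.3,interpolation=cv2.INTER_CUBIC))
a=cv2.imread("pics/scene0.png")[125:280,250:390]; cv2.imwrite("pics/scenec.png",cv2.resize(a,None,fx=3.8,fy=3.8,interpolation=cv2.INTER_CUBIC))
```

```text
(no output)
```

View pics/topc.png

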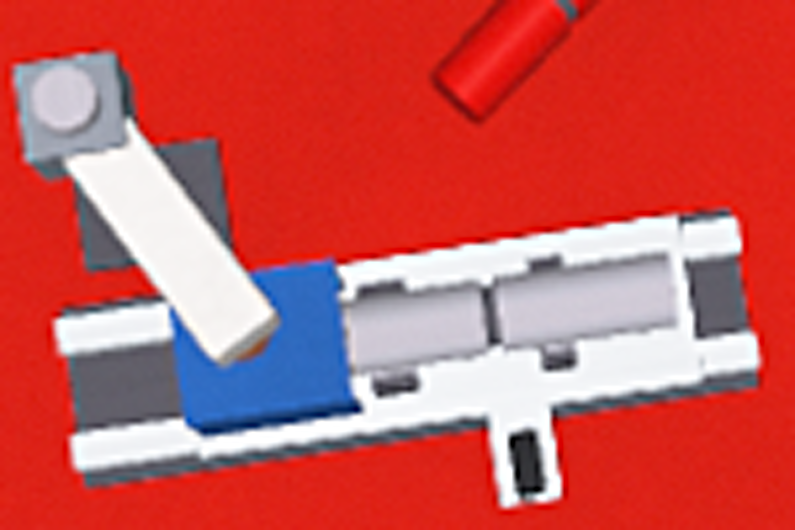

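View pics/scenec.png

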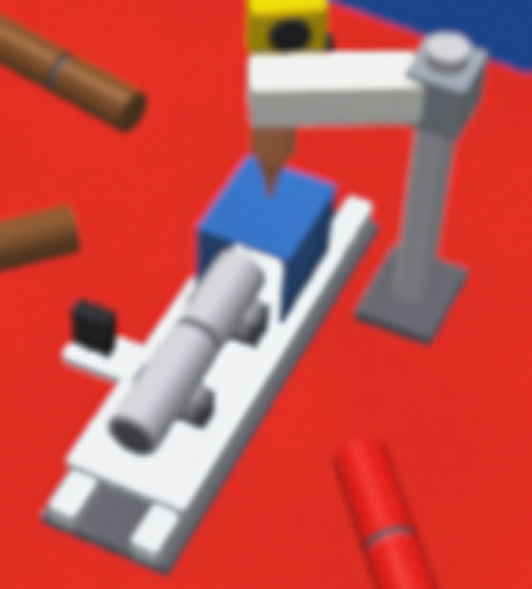

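The nozzle tip shows at crop (268,193) in the scene view. In the top view crop, the groove is at (488,312), the tail at (672,290), the handle at (525,463) and the mouth edge at (348,340). I'll fit a model to these features.

```bash
cat > fit.py <<'E'
from h import *
from scipy.optimize import least_squares
C={n:np.load(n+".npz") for n in("top","scene")}
C={n:(c["K"],c["R"],c["t"]) for n,c in C.items()}
T=lambda u,v:np.array([(u+.5)/5.3-.5+185,(v+.5)/5.3-.5+125])
S=lambda u,v:np.array([(u+.5)/3.8-.5+250,(v+.5)/3.8-.5+125])
# params: x0,y0,yaw,c(carriage),s(groove y on bed), hx (handle x), hy(handle y), m(mouth y), n (nozzle y)
obs=[] # (cam,uv,fn)
o=lambda c,uv,f:obs.append((c,uv,f))
o("top",T(740,214),lambda p:(.055,-.150,.03)); o("top",T(759,363),lambda p:(-.055,-.150,.03))
o("top",T(56,320),lambda p:(.055,.26,.03)); o("top",T(72,440),lambda p:(-.055,.26,.03))
o("scene",S(45,512),lambda p:(-.055,-.15,.03)); o("scene",S(166,560),lambda p:(.055,-.15,.03)); o("scene",S(372,205),lambda p:(.055,.26,.03))
# hood top corners
for c,uv,x,e in[("top",T(338,262),.04,0),("top",T(357,406),-.04,0),("top",T(188,426),-.04,.095),("scene",S(199,229),-.04,0),("scene",S(284,262),.04,0),("scene",S(334,185),.04,.095),("scene",S(253,157),-.04,.095)]:
    o(c,uv,lambda p,x=x,e=e:(x,p[7]+e,.118))
o("top",T(489,313),lambda p:(0,p[4],.104)); o("top",T(675,288),lambda p:(0,p[4]-.105,.104))
o("scene",S(205,329),lambda p:(0,p[4],.104)); o("scene",S(129,433),lambda p:(0,p[4]-.105,.084))
o("top",T(526,463),lambda p:(p[5],p[6],.087)); o("scene",S(95,313),lambda p:(p[5],p[6],.087))
o("scene",S(269,195),lambda p:(0,p[8],.128))
def w(p,X):
    c,s=np.cos(p[2]),np.sin(p[2]); return np.array([p[0]+c*X[0]-s*X[1],p[1]+s*X[0]+c*X[1],X[2]])
def res(p): return np.concatenate([proj(*C[c],w(p,f(p)))[0]-uv for c,uv,f in obs])
if __name__=="__main__":
    r=least_squares(res,[.6,0,.1,0,0,-.09,0,.08,.1],loss="soft_l1",x_scale=.1)
    p=r.x; print(p.round(4)); print(res(p).reshape(-1,2).round(1).tolist()); np.save("p.npy",p)
    for nm,X in dict(tail=(0,p[4]-.105,.084),groove=(0,p[4],.084),handle=(p[5],p[6],.075),mouth=(0,p[7],.084),noz=(0,p[8],.128)).items(): print(nm,w(p,X).round(4))
    print("head past mouth",p[4]+.085-p[7],"nozzle-groove",p[8]-p[4])
    for n in C: print(n,"col handle px",proj(*C[n],w(p,(p[5],p[6],.075))))
    print("nozzle raw",back(*C["scene"],S(269,195),.128))
E
python3 fit.py
```

```text
[ 0.5904 -0.0142  0.1756 -0.1065  0.0055 -0.084  -0.003   0.0856  0.1378]
[[-1.1, -2.3], [1.0, 3.7], [-0.2, -2.3], [1.6, 9.3], [-2.0, -2.4], [0.4, -0.4], [2.3, 1.2], [-0.4, -0.1], [-0.0, -0.7], [-0.1, 0.6], [-1.0, 0.1], [0.9, -0.0], [0.5, 0.5], [-1.8, -0.1], [-0.0, 0.1], [-0.3, -0.6], [-2.5, -1.1], [0.8, 1.2], [0.2, -0.4], [-0.2, -0.6], [0.0, 0.0]]
tail [ 0.6078 -0.1122  0.084 ]
groove [ 0.5895 -0.0088  0.084 ]
handle [ 0.5083 -0.0319  0.075 ]
mouth [0.5755 0.07   0.084 ]
noz [0.5664 0.1215 0.128 ]
head past mouth 0.0049174037992386205 nozzle-groove 0.13230996746363252
top col handle px [[284.030128   211.88718553]]
scene col handle px [[274.56576916 209.09759583]]
nozzle raw [0.56614656 0.12149984 0.128     ]
```

```bash
python3 - <<'E'
s=open('fit.py').read()
import re
lines=s.split('\n')
out=[]
for l in lines:
    if l.startswith('o("top",T(740') or l.startswith('o("top",T(56') or l.startswith('o("scene",S(45'): continue
    if l.startswith('o("top",T(489'): l='o("top",T(489,313),lambda p:(-.003,p[4],.102)); o("top",T(675,288),lambda p:(-.003,p[4]-.105,.1055)); o("top",T(348,336),lambda p:(-.003,p[7],.1055))'
    if l.startswith('o("scene",S(205'): l='o("scene",S(203,328),lambda p:(.006,p[4],.101)); o("scene",S(130,434),lambda p:(0,p[4]-.105,.084))'
    out.append(l)
open('fit.py','w').write('\n'.join(out))
E
python3 fit.py
python3 - <<'E'
from fit import *
p=np.load("p.npy")
pts=[(x,y,z) for x in(-.055,.055) for y in(-.15,.26) for z in (0,.03)]+[(x,p[7]+e,.118) for x in(-.04,.04) for e in(0,.095)]
for e in (-.105,-.004,.004):
    pts+=[(.022*np.cos(a),p[4]+e,.084+.022*np.sin(a)) for a in np.linspace(0,6.28,40)]
pts+=[(0,p[8],.128),(p[5],p[6],.087)]+[(p[5]+a*.018,p[6]+b*.009,.087) for a in(-1,1) for b in (-1,1)]
ims=[]
for n,f in(("top",T),("scene",S)):
    im=cv2.imread(f"pics/{n}c.png"); b=np.array([185,125]) if n=="top" else np.array([250,125]); k=5.3 if n=="top" else 3.8
    for X in pts:
        q=(proj(*C[n],w(p,X))[0]-b+.5)*k-.5; cv2.circle(im,tuple(int(v) for v in q.round()),2,(0,255,0),-1)
    ims.append(im[:,:] if n=="top" else im)
h=600; a=cv2.resize(ims[0],(450,300)); b=cv2.resize(ims[1],(350,388))
cv2.imwrite("pics/ovs.png",ims[1]); cv2.imwrite("pics/ovt.png",ims[0])
E
```

```text
[ 0.5803  0.0445  0.1691 -0.     -0.0534 -0.0839 -0.0631  0.026   0.078 ]
[[-0.4, -0.2], [-0.1, -0.8], [-0.2, 0.2], [-0.9, 0.1], [1.0, 0.1], [0.8, 0.6], [-1.4, 0.0], [-0.1, 1.2], [-0.3, 0.6], [0.1, 0.7], [-0.1, 0.4], [0.4, 0.6], [0.2, -0.4], [-0.2, -0.6], [0.3, 0.2]]
tail [ 0.607  -0.1116  0.084 ]
groove [ 0.5893 -0.0081  0.084 ]
handle [ 0.5083 -0.0319  0.075 ]
mouth [0.5759 0.0701 0.084 ]
noz [0.5672 0.1213 0.128 ]
head past mouth 0.005644873913940307 nozzle-groove 0.13134809048690504
top col handle px [[284.03012801 211.88718553]]
scene col handle px [[274.56576916 209.09759583]]
nozzle raw [0.56614656 0.12149984 0.128     ]
```

View pics/ovs.png

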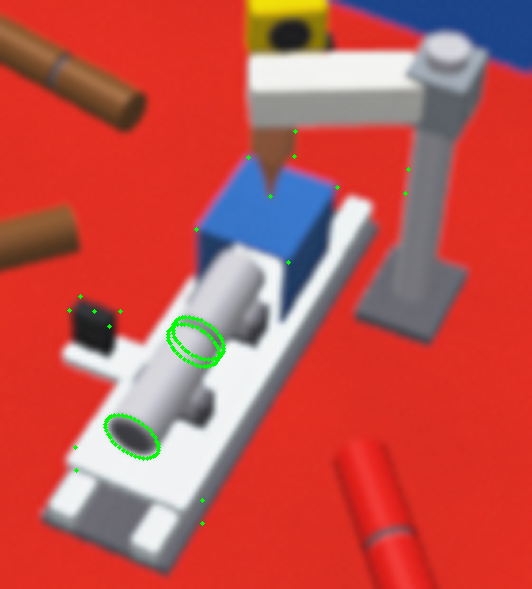

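View pics/ovt.png

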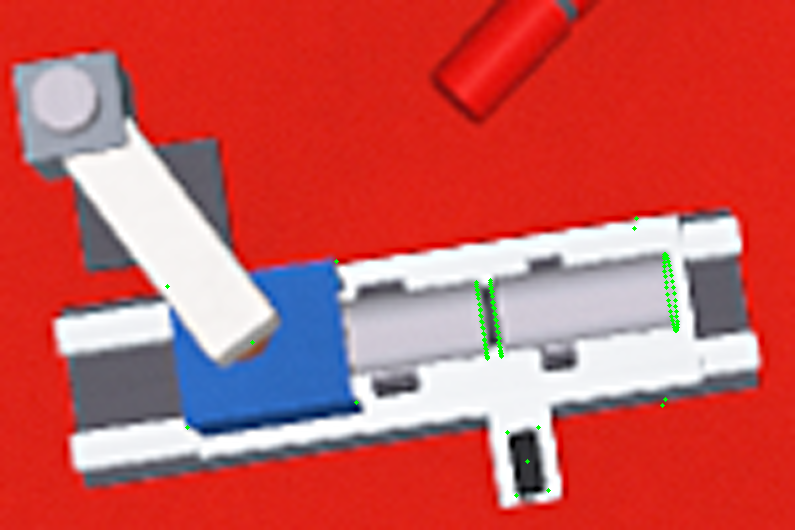

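The overlay fits to about 1 px, apart from a small question over the yaw. I'll check the yaw from the long straight edges.

Run:
```python
from fit import *
def y(n,a,b,z):
    P,Q=back(*C[n],a,z),back(*C[n],b,z); d=P-Q; print(n,z,round(np.arctan2(-d[0],d[1]),3),round(np.linalg.norm(d),4))
y("top",T(200,458),T(700,384),.042); y("top",T(340,270),T(680,218),.042); y("top",T(345,292),T(665,255),.084); y("top",T(355,370),T(672,328),.084)
y("top",T(85,487),T(757,387),.0)
y("scene",S(372,205),S(180,512),.042) 
y("scene",S(375,228),S(168,572),.0) 
y("scene",S(348,198),S(187,508),.042)
y("scene",S(203,328),S(133,416),.104)
```

```text
top 0.042 0.168 0.2968
top 0.042 0.173 0.2033
top 0.084 0.135 0.1842
top 0.084 0.152 0.1822
top 0.0 0.168 0.4114
scene 0.042 0.171 0.3664
scene 0.0 0.179 0.4084
scene 0.042 0.24 0.3603
scene 0.104 0.102 0.101
```

```bash
cat > go.py <<'E'
from h import *
from scipy.spatial.transform import Rotation as Ro
B=.169; ay=np.array([-np.sin(B),np.cos(B),0])
def tool(): 
    s=robot.read_state(); return s,Ro.from_rotvec(s["orientation"]).as_matrix()
def turn():
    s,R=tool(); a=R.T@ay; th=np.arctan2(-a[0],a[1]); return (th+np.pi/2)%np.pi-np.pi/2
def delta(X,th=0):
    s,R=tool(); return (Ro.from_euler("z",-th).as_matrix()@R.T@(np.array(X)-s["tool_pos"])*100).round(2)
E
python3 - <<'E'
from go import *
s,R=tool(); print(R.round(3).tolist(),turn())
tail=np.array([.607,-.1116,0]); X=tail-ay*.035; X[2]=.2
print(X, delta(X,turn()), "no turn",delta(X))
E
```

```text
[[0.926, 0.377, -0.0], [0.377, -0.926, 0.002], [0.0, -0.002, -1.0]] 0.21775853605807916
[ 0.61288688 -0.14610137  0.2       ] [ 45.   -33.82   4.32] no turn [ 51.24 -23.3    4.32]
```

Emit:
apply_moves([
  [0,0,0],
  [0,0,0],
  [4.5,-3.4,0],
  [4.5,-3.4,0],
  [4.5,-3.4,0],
  [4.5,-3.4,0],
  [4.5,-3.4,0],
  [4.5,-3.4,0],
], twist=[0.109,0.109,0,0,0,0,0,0], gripper=0, squeeze=20)

```text
t: 1.1
tool_pos: [0.4591, -0.3076, 0.2433]
orientation: [-3.13, -0.265, 0.001]
force: [0.3, -0.6, -0.1]
opening: 0.0177
gripper_force: 0.0
```

Emit:
apply_moves([
  [4.5,-3.4,0.5],
  [4.5,-3.4,0.5],
  [4.5,-3.4,0.5],
  [4.5,-3.4,0.5],
  [0,0,0],
  [0,0,0],
], twist=[0,0,0,0,0,0])

```text
t: 1.85
tool_pos: [0.6124, -0.1449, 0.223]
orientation: [-3.13, -0.266, 0.002]
force: [0.0, -0.4, -0.2]
opening: 0.0006
gripper_force: 0.0
```

Run:
```python
from go import *
s,R=tool(); print(s["t"],s["tool_pos"],s["force"],s["opening"],turn())
tail=np.array([.607,-.1116,0]); X=tail-ay*.035; X[2]=.091
print(delta(X,turn()))
```

```text
1.85 [ 0.61242387 -0.14487716  0.22298849] [ 0.02843882 -0.36134294 -0.24998759] 0.0006392062817811848 0.0005413875723840889
[ 0.04  0.13 13.2 ]
```

Emit:
apply_moves([
  [0,0,4],
  [0,0,4],
  [0,0,3],
  [0,0.1,2],
  [0,0,0.2],
  [0,0,0],
  [0,0,0],
], twist=[0,0,0,0,0,0,0])

```text
t: 2.72
tool_pos: [0.6141, -0.1463, 0.0935]
orientation: [3.129, 0.265, 0.004]
force: [-0.6, -0.3, 0.3]
opening: 0.0003
gripper_force: 0.0
```

Run:
```python
from go import *
fs=[]
for i in range(3):
    f,K,R,t=cam("scene"); s,_=tool(); fs.append(s["force"])
print(s["tool_pos"],np.round(fs,2))
a=f[125:280,220:360]; cv2.imwrite("pics/s1.png",cv2.resize(a[...,::-1],None,fx=3.8,fy=3.8,interpolation=cv2.INTER_CUBIC))
```

```text
[ 0.6136769  -0.14604508  0.09276084] [[ 0.59 -0.13  0.01]
 [ 0.81  0.2  -0.78]
 [ 0.35  0.28 -0.32]]
```

View pics/s1.png

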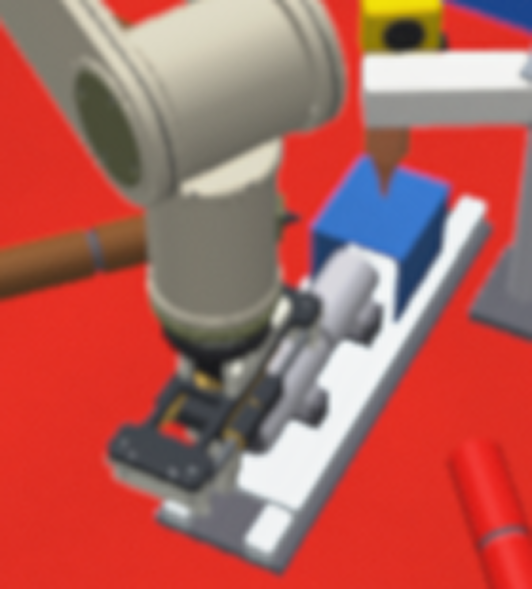

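The gripper hangs behind the tail end (about crop (255,430)), in line with the sleeve. The force noise is about 0.5 N. I'll start the push.

Emit:
apply_moves([
  [0,-0.2,0],
  [0,-0.2,0],
  [0,-0.2,0],
  [0,-0.2,0],
  [0,-0.2,0],
  [0,-0.2,0],
  [0,-0.2,0],
  [0,-0.2,0],
], twist=[0,0,0,0,0,0,0,0])

```text
t: 3.88
tool_pos: [0.6103, -0.13, 0.0916]
orientation: [-3.13, -0.265, 0.0]
force: [0.5, -0.3, 0.1]
opening: 0.0005
gripper_force: 0.0
```

Emit:
apply_moves([
  [0,-0.1,0],
  [0,-0.1,0],
  [0,-0.1,0],
  [0,-0.1,0],
  [0,-0.1,0],
  [0,-0.1,0],
], twist=[0,0,0,0,0,0])

```text
t: 4.62
tool_pos: [0.6094, -0.1242, 0.0917]
orientation: [3.13, 0.265, 0.0]
force: [-0.0, -1.7, -0.3]
opening: 0.0006
gripper_force: 1.2
```

Emit:
apply_moves([
  [0,-0.1,0],
  [0,-0.1,0],
  [0,-0.1,0],
  [0,-0.1,0],
  [0,-0.1,0],
  [0,-0.1,0],
  [0,-0.1,0],
  [0,-0.1,0],
], twist=[0,0,0,0,0,0,0,0])

```text
t: 5.62
tool_pos: [0.608, -0.1163, 0.0917]
orientation: [3.13, 0.265, 0.0]
force: [0.8, -2.4, 0.9]
opening: 0.0006
gripper_force: 1.3
```

Run:
```python
from go import *
p=np.load("p.npy"); 
for n in("scene","top"):
    f,K,R,t=cam(n); s,_=tool(); print(s["tool_pos"].round(4),(s["force"]@ay).round(2),s["gripper_force"])
    a=f[150:230,240:350] if n=="scene" else f[140:220,210:320]
    cv2.imwrite(f"pics/{n}2.png",cv2.resize(a[...,::-1],None,fx=5,fy=5,interpolation=cv2.INTER_CUBIC))
a=cv2.imread("pics/scene2.png");b=cv2.imread("pics/top2.png"); cv2.imwrite("pics/both2.png",cv2.resize(np.vstack([a,b]),None,fx=.75,fy=.75))
```

```text
[ 0.608  -0.1161  0.0917] -2.43 1.2555832788348198
[ 0.608  -0.1161  0.0917] -1.48 0.9850181266665459
```

View pics/both2.png

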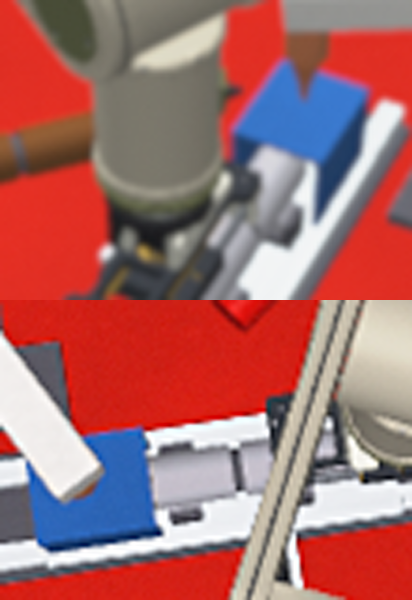

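The groove has moved about 12 mm, to top pixel (273,185), and the sleeve slides at about 2 N. The earliest plunger contact is about 8 mm further on.

Emit:
apply_moves([
  [0,-0.1,0],
  [0,-0.1,0],
  [0,-0.1,0],
  [0,-0.1,0],
  [0,-0.1,0],
  [0,-0.05,0],
], twist=[0,0,0,0,0,0])

```text
t: 6.48
tool_pos: [0.6071, -0.1108, 0.0917]
orientation: [3.13, 0.265, 0.0]
force: [0.3, -2.6, 1.4]
opening: 0.0007
gripper_force: 1.4
```

```bash
cat > rd.py <<'E'
from go import *
F=[];G=[]
for i in range(3):
    robot.read_camera("top"); s,_=tool(); F.append(-s["force"]@ay); G.append(s["gripper_force"])
print(round(s["t"],2),"s=%.2fmm"%((s["tool_pos"]-np.array([.614,-.146,0]))@ay*1e3),"F",np.mean(F).round(2),np.round(F,1),"G",np.round(G,2),s["tool_pos"].round(4))
E
python3 rd.py
```

```text
6.62 s=35.87mm F 1.98 [2.6 1.4 1.9] G [1.26 1.14 1.09] [ 0.6071 -0.1108  0.0917]
```

Emit:
apply_moves([
  [0,-0.05,0],
  [0,-0.05,0],
  [0,-0.05,0],
  [0,-0.05,0],
], twist=[0,0,0,0])

```text
t: 7.12
tool_pos: [0.6067, -0.1089, 0.0916]
orientation: [3.13, 0.265, -0.0]
force: [0.1, -2.2, 0.0]
opening: 0.0007
gripper_force: 1.4
```

```bash
python3 rd.py
```

```text
7.28 s=37.83mm F 2.45 [2.9 2.4 2. ] G [1.41 1.28 1.26] [ 0.6067 -0.1089  0.0916]
```

Emit:
apply_moves([
  [0,-0.05,0],
  [0,-0.05,0],
  [0,-0.05,0],
  [0,-0.05,0],
], twist=[0,0,0,0])

```text
t: 7.78
tool_pos: [0.6064, -0.1069, 0.0916]
orientation: [-3.13, -0.265, -0.0]
force: [0.6, -2.0, 0.6]
opening: 0.0005
gripper_force: 1.5
```

```bash
python3 rd.py
```

```text
7.92 s=39.84mm F 2.76 [2.4 2.7 3.2] G [1.43 1.3  1.27] [ 0.6064 -0.1069  0.0916]
```

Emit:
apply_moves([
  [0,-0.05,0],
  [0,-0.05,0],
  [0,-0.05,0],
], twist=[0,0,0])

```text
t: 8.3
tool_pos: [0.6061, -0.1055, 0.0916]
orientation: [-3.13, -0.265, 0.0]
force: [-0.3, -3.3, 0.3]
opening: 0.0001
gripper_force: 1.5
```

```bash
python3 rd.py
```

```text
8.45 s=41.35mm F 2.72 [2.2 2.7 3.2] G [1.46 1.33 1.31] [ 0.6061 -0.1054  0.0916]
```

Emit:
apply_moves([
  [0,-0.05,0],
  [0,-0.05,0],
  [0,-0.05,0],
], twist=[0,0,0])

```text
t: 8.82
tool_pos: [0.6059, -0.104, 0.0917]
orientation: [3.13, 0.265, 0.0]
force: [1.2, -2.5, 0.9]
opening: 0.0002
gripper_force: 1.5
```

```bash
python3 rd.py
```

```text
8.97 s=42.86mm F 3.11 [3.7 3.3 2.3] G [1.48 1.35 1.32] [ 0.6058 -0.1039  0.0916]
```

The gripper force stepped up near s≈37 mm and has crept up since. That looks like the plunger spring, so home should be near s≈43 mm. I'll use finer steps.

Emit:
apply_moves([
  [0,-0.03,0],
  [0,-0.02,0],
], twist=[0,0])

```text
t: 9.22
tool_pos: [0.6058, -0.1035, 0.0916]
orientation: [3.13, 0.265, 0.0]
force: [0.5, -3.3, 0.6]
opening: 0.0004
gripper_force: 1.5
```

```bash
python3 rd.py
```

```text
9.38 s=43.28mm F 2.84 [2.7 3.1 2.7] G [1.51 1.47 1.46] [ 0.6058 -0.1035  0.0916]
```

Emit:
apply_moves([
  [0,-0.03,0],
  [0,-0.02,0],
], twist=[0,0])

```text
t: 9.62
tool_pos: [0.6057, -0.103, 0.0917]
orientation: [3.13, 0.265, 0.0]
force: [-0.1, -2.9, 1.3]
opening: 0.0004
gripper_force: 1.5
```

```bash
python3 rd.py
```

```text
9.78 s=43.80mm F 2.66 [2.1 2.5 3.4] G [1.53 1.47 1.46] [ 0.6057 -0.103   0.0916]
```

Emit:
apply_moves([
  [0,-0.03,0],
  [0,-0.02,0],
], twist=[0,0])

```text
t: 10.02
tool_pos: [0.6056, -0.1025, 0.0917]
orientation: [-3.13, -0.265, -0.0]
force: [-0.4, -2.3, 1.2]
opening: 0.0001
gripper_force: 1.5
```

```bash
python3 rd.py
```

```text
10.18 s=44.31mm F 2.76 [3.  2.9 2.4] G [1.53 1.48 1.46] [ 0.6056 -0.1025  0.0917]
```

Emit:
apply_moves([
  [0,-0.03,0],
  [0,-0.02,0],
], twist=[0,0])

```text
t: 10.42
tool_pos: [0.6055, -0.102, 0.0916]
orientation: [-3.13, -0.265, 0.0]
force: [-0.3, -2.8, 1.1]
opening: 0.0009
gripper_force: 1.6
```

```bash
python3 rd.py
```

```text
10.57 s=44.81mm F 3.2 [2.5 3.2 3.8] G [1.54 1.48 1.47] [ 0.6055 -0.102   0.0916]
```

Emit:
apply_moves([
  [0,-0.03,0],
  [0,-0.03,0],
  [0,-0.03,0],
], twist=[0,0,0])

```text
t: 10.95
tool_pos: [0.6054, -0.1011, 0.0917]
orientation: [3.13, 0.265, 0.0]
force: [0.2, -2.7, 0.4]
opening: 0.0006
gripper_force: 1.6
```

```bash
python3 rd.py
```

```text
11.1 s=45.72mm F 2.81 [2.4 3.2 2.9] G [1.54 1.46 1.44] [ 0.6054 -0.1011  0.0916]
```

Emit:
apply_moves([
  [0,-0.03,0],
  [0,-0.03,0],
  [0,-0.03,0],
], twist=[0,0,0])

```text
t: 11.48
tool_pos: [0.6053, -0.1002, 0.0917]
orientation: [3.13, 0.265, 0.0]
force: [0.5, -3.3, 0.4]
opening: 0.0003
gripper_force: 1.6
```

```bash
python3 rd.py
```

```text
11.62 s=46.64mm F 2.89 [3.1 3.1 2.4] G [1.55 1.47 1.46] [ 0.6052 -0.1002  0.0916]
```

Emit:
apply_moves([
  [0,-0.05,0],
  [0,-0.05,0],
  [0,-0.05,0],
], twist=[0,0,0])

```text
t: 12.0
tool_pos: [0.605, -0.0987, 0.0916]
orientation: [-3.13, -0.265, 0.0]
force: [0.3, -3.0, 0.9]
opening: 0.0002
gripper_force: 1.6
```

```bash
python3 rd.py
```

```text
12.15 s=48.18mm F 2.38 [3.3 2.  1.9] G [1.54 1.41 1.38] [ 0.605  -0.0987  0.0917]
```

Emit:
apply_moves([
  [0,-0.05,0],
  [0,-0.05,0],
  [0,-0.05,0],
], twist=[0,0,0])

```text
t: 12.52
tool_pos: [0.6047, -0.0973, 0.0917]
orientation: [3.13, 0.265, 0.0]
force: [-0.1, -3.3, 0.4]
opening: 0.0002
gripper_force: 1.6
```

```bash
python3 rd.py
```

```text
12.68 s=49.66mm F 3.31 [3.  3.8 3.2] G [1.56 1.43 1.4 ] [ 0.6047 -0.0972  0.0916]
```

Emit:
apply_moves([
  [0,-0.05,0],
  [0,-0.05,0],
  [0,-0.05,0],
], twist=[0,0,0])

```text
t: 13.05
tool_pos: [0.6045, -0.0958, 0.0916]
orientation: [3.13, 0.265, -0.0]
force: [0.0, -3.6, 1.7]
opening: 0.0006
gripper_force: 1.6
```

```bash
python3 rd.py
```

```text
13.2 s=51.13mm F 2.41 [3.3 1.5 2.5] G [1.57 1.44 1.41] [ 0.6044 -0.0958  0.0916]
```

Emit:
apply_moves([
  [0,-0.05,0],
  [0,-0.05,0],
  [0,-0.05,0],
  [0,-0.05,0],
], twist=[0,0,0,0])

```text
t: 13.7
tool_pos: [0.6041, -0.0938, 0.0916]
orientation: [-3.13, -0.265, 0.0]
force: [0.8, -2.9, 1.4]
opening: 0.0005
gripper_force: 1.6
```

```bash
python3 rd.py
```

```text
13.85 s=53.15mm F 2.59 [2.9 2.9 1.9] G [1.58 1.44 1.41] [ 0.6041 -0.0938  0.0917]
```

Emit:
apply_moves([
  [0,-0.05,0],
  [0,-0.05,0],
  [0,-0.05,0],
  [0,-0.05,0],
], twist=[0,0,0,0])

```text
t: 14.35
tool_pos: [0.6038, -0.0919, 0.0917]
orientation: [3.13, 0.265, 0.0]
force: [0.6, -2.5, 0.8]
opening: 0.0004
gripper_force: 1.6
```

```bash
python3 rd.py
```

```text
14.5 s=55.15mm F 3.18 [2.9 3.3 3.3] G [1.59 1.46 1.43] [ 0.6038 -0.0918  0.0916]
```

Emit:
apply_moves([
  [0,-0.05,0],
  [0,-0.05,0],
  [0,-0.05,0],
  [0,-0.05,0],
], twist=[0,0,0,0])

```text
t: 15.0
tool_pos: [0.6035, -0.0899, 0.0916]
orientation: [3.13, 0.265, 0.0]
force: [0.5, -2.8, 1.3]
opening: 0.0005
gripper_force: 1.8
```

```bash
python3 rd.py
```

```text
15.15 s=57.13mm F 3.34 [3.1 3.8 3.1] G [1.8  1.68 1.66] [ 0.6034 -0.0898  0.0916]
```

G jumped from 1.59 to 1.80 N, so the plunger was touched between s=55.2 and 57.1. Home should be at s≈61.2–63.1 mm.

Emit:
apply_moves([
  [0,-0.05,0],
  [0,-0.05,0],
  [0,-0.05,0],
  [0,-0.05,0],
  [0,-0.05,0],
  [0,-0.05,0],
], twist=[0,0,0,0,0,0])

```text
t: 15.9
tool_pos: [0.603, -0.0869, 0.0917]
orientation: [-3.13, -0.265, -0.0]
force: [-1.3, -4.1, 1.1]
opening: 0.0005
gripper_force: 1.9
```

```bash
python3 rd.py
```

```text
16.05 s=60.15mm F 3.31 [3.7 3.3 2.9] G [1.88 1.76 1.73] [ 0.603  -0.0869  0.0916]
```

Emit:
apply_moves([
  [0,-0.03,0],
  [0,-0.03,0],
], twist=[0,0])

```text
t: 16.3
tool_pos: [0.6029, -0.0864, 0.0916]
orientation: [3.13, 0.265, 0.0]
force: [0.1, -3.1, 1.8]
opening: 0.001
gripper_force: 2.0
```

Emit:
apply_moves([
  [0,-0.02,0],
  [0,-0.02,0],
], twist=[0,0])

```text
t: 16.55
tool_pos: [0.6028, -0.086, 0.0916]
orientation: [3.13, 0.265, -0.0]
force: [0.3, -2.9, 1.9]
opening: 0.0006
gripper_force: 2.0
```

```bash
python3 rd.py
```

```text
16.7 s=61.10mm F 4.0 [4.2 3.  4.8] G [1.97 1.92 1.91] [ 0.6028 -0.0859  0.0916]
```

Emit:
apply_moves([
  [0,-0.02,0],
  [0,-0.02,0],
], twist=[0,0])

```text
t: 16.95
tool_pos: [0.6027, -0.0856, 0.0917]
orientation: [3.13, 0.265, 0.0]
force: [-0.1, -4.0, 1.1]
opening: 0.0002
gripper_force: 2.0
```

```bash
python3 rd.py
```

```text
17.1 s=61.48mm F 3.93 [4.5 3.2 4.1] G [1.99 1.94 1.94] [ 0.6027 -0.0856  0.0916]
```

Emit:
apply_moves([
  [0,-0.02,0],
  [0,-0.02,0],
], twist=[0,0])

```text
t: 17.35
tool_pos: [0.6027, -0.0852, 0.0916]
orientation: [3.13, 0.265, -0.0]
force: [-0.9, -3.7, 1.7]
opening: 0.0003
gripper_force: 2.0
```

```bash
python3 rd.py
```

```text
17.5 s=61.90mm F 3.64 [3.6 4.7 2.6] G [2.   1.96 1.95] [ 0.6027 -0.0851  0.0917]
```

Emit:
apply_moves([
  [0,-0.02,0],
  [0,-0.02,0],
], twist=[0,0])

```text
t: 17.75
tool_pos: [0.6026, -0.0849, 0.0916]
orientation: [3.13, 0.265, 0.0]
force: [0.7, -4.0, 1.2]
opening: 0.0004
gripper_force: 2.6
```

```bash
python3 rd.py
```

```text
17.9 s=62.13mm F 4.78 [4.5 4.5 5.3] G [2.47 2.53 2.55] [ 0.6026 -0.0849  0.0917]
```

The force is rising, so the stop is reached. One more tiny step will confirm it.

Emit:
apply_moves([
  [0,-0.015,0],
  [0,0,0],
], twist=[0,0])

```text
t: 18.15
tool_pos: [0.6026, -0.0849, 0.0917]
orientation: [3.13, 0.265, 0.0]
force: [0.4, -4.9, 2.2]
opening: 0.0007
gripper_force: 2.8
```

```bash
python3 rd.py
```

```text
18.3 s=62.17mm F 5.29 [4.9 5.9 5. ] G [2.75 2.75 2.75] [ 0.6026 -0.0849  0.0917]
```

Home is confirmed: 0.15 mm commanded gave only 0.04 mm of travel and a further +0.6 N. I'll back off gently.

Emit:
apply_moves([
  [0,0.03,0],
  [0,0.1,0],
  [0,0.4,0],
  [0,0.8,0],
  [0,1.2,0],
  [0,0,-3],
  [0,0,-4],
  [0,0,-4],
], twist=[0,0,0,0,0,0,0,0])

```text
t: 19.3
tool_pos: [0.6066, -0.1104, 0.2026]
orientation: [-3.13, -0.264, 0.001]
force: [-0.1, -0.8, 1.7]
opening: 0.0003
gripper_force: 0.0
```

Run:
```python
from go import *
s,R=tool(); print(s["tool_pos"],turn())
X=np.array([.5083,-.0319,.2]); print(delta(X,turn()),R.round(3).tolist())
```

```text
[ 0.60662438 -0.1103956   0.20255654] -0.0008508648158578325
[-8.37 -9.39  0.26] [[0.986, 0.167, -0.001], [0.167, -0.986, 0.0], [-0.001, -0.0, -1.0]]
```

Emit:
apply_moves([
  [-2.8,-3.1,0],
  [-2.8,-3.2,0],
  [-2.8,-3.1,0],
  [0,0,2],
  [0,0,2],
  [0,0,0],
  [0,0,0],
], twist=[0,0,0,0,0,0,0], gripper=6)

```text
t: 20.18
tool_pos: [0.5087, -0.0315, 0.1624]
orientation: [3.13, 0.264, 0.001]
force: [-0.4, 0.4, 0.6]
opening: 0.0594
gripper_force: 0.0
```

Run:
```python
from go import *
f,K,R,t=cam("scene"); s,_=tool(); print(s["tool_pos"],s["opening"],s["force"])
X=np.array([.5083,-.0319,.081]); print(delta(X))
a=f[125:265,220:380]; cv2.imwrite("pics/s3.png",cv2.resize(a[...,::-1],None,fx=4,fy=4,interpolation=cv2.INTER_CUBIC))
```

```text
[ 0.50891215 -0.03144544  0.162709  ] 0.05974355784343278 [ 0.40272561  0.00699962 -0.41906075]
[-0.08  0.03  8.17]
```

View pics/s3.png

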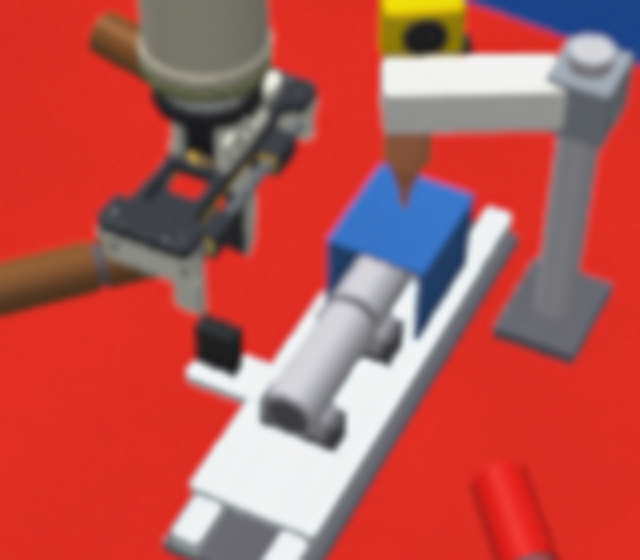

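The fingers straddle the handle: tips at crop (190,310) and (243,250), handle top at (220,330). I'll descend and grip, then measure the groove and nozzle to sub-pixel level from the scene frame.

Emit:
apply_moves([
  [0,0,3],
  [0,0,2.5],
  [0,0,2],
  [0,0,0.6],
  [0,0,0],
  [0,0,0],
], twist=[0,0,0,0,0,0])

```text
t: 20.98
tool_pos: [0.5092, -0.0312, 0.082]
orientation: [3.13, 0.265, 0.003]
force: [-0.3, 0.1, -0.4]
opening: 0.06
gripper_force: 0.0
```

Emit:
apply_moves([
  [0,0,0],
  [0,0,0],
  [0,0,0],
  [0,0,0],
  [0,0,0],
  [0,0,0],
], twist=[0,0,0,0,0,0], gripper=1, squeeze=40)

```text
t: 21.72
tool_pos: [0.5082, -0.0315, 0.0806]
orientation: [3.13, 0.265, -0.0]
force: [0.9, -4.1, -1.1]
opening: 0.0179
gripper_force: 40.0
```

```bash
cat > gv.py <<'E'
from fit import *
import sys
p=np.load("p.npy")
def groove(n,f,guess):
    g=cv2.GaussianBlur(f.astype(np.float32).mean(2),(0,0),.5); xs=dict(top=(-.006,-.003,0),scene=(.003,.006,.009))[n]
    out=[]
    for x in xs:
        ys=np.arange(guess-.025,guess+.025,.0005)
        q=np.array([proj(*C[n],w(p,(x,y,.102)))[0] for y in ys],np.float32)
        v=cv2.remap(g,q[:,:1],q[:,1:],cv2.INTER_CUBIC)[:,0]
        i=v.argmin(); k=slice(max(i-16,0),i+17); d=np.clip(np.median(v)-15-v[k],0,None); out.append((d*ys[k]).sum()/d.sum())
    return np.array(out)
if __name__=="__main__":
    g=float(sys.argv[1])
    for n in("top","scene"):
        f=cam(n)[0]; print(n,groove(n,f,g).round(4))
    np.save("last.npy",f)
E
python3 - <<'E'
from gv import *
for n in("top","scene"):
    f=cv2.imread(f"pics/{n}0.png"); print(n,groove(n,f,p[4]).round(4))
f=cv2.imread("pics/scene0.png")[...,::-1].astype(int)
print((f[168:182,313:330,0]-f[168:182,313:330,2]))
E
python3 gv.py $(python3 -c "import numpy as np;print(np.load('p.npy')[4]+.042)")
python3 rd.py
```

```text
top [-0.0545 -0.0544 -0.0544]
scene [-0.051  -0.0517 -0.0525]
[[   7  -78 -129 -135  -96  -25   39   66   69   67   56   56   84  119
   148  169  177]
 [ -57 -121 -146 -146 -119  -55   15   58   67   56   17  -15   -7   24
    66   99  125]
 [-107 -142 -149 -148 -131  -81  -10   46   63   38  -23  -80  -93  -72
   -38   -7   26]
 [-137 -148 -148 -148 -141 -104  -34   32   55   11  -60 -117 -138 -132
  -116  -99  -72]
 [-146 -148 -147 -147 -145 -120  -57   15   36  -20  -91 -134 -149 -149
  -147 -143 -133]
 [-148 -147 -147 -147 -146 -130  -73    1   16  -49 -113 -143 -150 -150
  -151 -150 -148]
 [-147 -147 -146 -147 -147 -135  -84  -11    0  -69 -126 -147 -150 -149
  -149 -148 -149]
 [-145 -146 -147 -147 -147 -139 -100  -34  -24  -87 -134 -148 -148 -147
  -149 -148 -147]
 [-145 -144 -147 -147 -148 -145 -120  -77  -69 -109 -140 -148 -149 -147
  -148 -147 -148]
 [-143 -144 -145 -146 -147 -146 -138 -119 -116 -132 -146 -148 -147 -147
  -147 -147 -147]
 [-143 -144 -144 -144 -145 -146 -145 -141 -140 -144 -146 -147 -146 -147
  -148 -148 -148]
 [-142 -143 -143 -144 -144 -145 -145 -146 -147 -146 -146 -146 -145 -147
  -148 -148 -147]
 [-143 -143 -143 -143 -144 -145 -145 -146 -147 -146 -147 -146 -147 -146
  -147 -148 -148]
 [-145 -144 -143 -144 -143 -144 -144 -145 -145 -146 -145 -147 -147 -147
  -146 -147 -147]]
top [-0.0138 -0.0151 -0.0159]
scene [-0.0062 -0.0069 -0.0079]
21.98 s=130.66mm F 5.71 [5.7 5.9 5.5] G [40. 40. 40.] [ 0.5083 -0.0315  0.0806]
```

```bash
python3 - <<'E'
s=open('gv.py').read()
s=s.replace("(-.006,-.003,0)","(-.006,-.003,0)").replace("scene=(.003,.006,.009)","scene=(.004,.007,.010)").replace("(x,y,.102)","(x,y,.084+np.sqrt(.022**2-x*x))")
open('gv.py','w').write(s)
E
python3 - <<'E'
from gv import *
for n in("top","scene"):
    f=cv2.imread(f"pics/{n}0.png"); print(n,groove(n,f,p[4]).round(4))
f=np.load("last.npy"); g=groove("scene",f,-.0114); print(g)
def bedxy(X): 
    d=X[:2]-p[:2]; c,s=np.cos(p[2]),np.sin(p[2]); return np.array([c*d[0]+s*d[1],-s*d[0]+c*d[1]])
N=bedxy(back(*C["scene"],(320.45,175.0),.128)); print("nozzle bed",N.round(4),"go",N[1]-g)
E
python3 gv.py -.0114
```

```text
top [-0.0545 -0.0543 -0.0544]
scene [-0.0539 -0.0539 -0.054 ]
[-0.00923938 -0.00935421 -0.00944538]
nozzle bed [-0.0027  0.0821] go [0.09134677 0.09146159 0.09155276]
top [-0.0141 -0.0153 -0.0161]
scene [-0.0093 -0.0094 -0.0095]
```

Emit:
apply_moves([
  [0,-0.1,0],
  [0,-0.2,0],
  [0,-0.4,0],
  [0,-0.5,0],
  [0,-0.6,0],
  [0,-0.6,0],
  [0,-0.6,0],
  [0,-0.6,0],
], twist=[0,0,0,0,0,0,0,0])

```text
t: 23.08
tool_pos: [0.5025, 0.0018, 0.0806]
orientation: [3.126, 0.263, 0.001]
force: [2.8, -18.5, -3.7]
opening: 0.0175
gripper_force: 40.0
```

Emit:
apply_moves([
  [0,-0.6,0],
  [0,-0.6,0],
  [0,-0.6,0],
  [0,-0.6,0],
  [0,-0.5,0],
  [0,-0.4,0],
  [0,-0.2,0],
  [0,-0.1,0],
], twist=[0,0,0,0,0,0,0,0])

```text
t: 24.08
tool_pos: [0.4964, 0.0373, 0.0806]
orientation: [3.126, 0.263, 0.0]
force: [2.0, -19.2, -1.5]
opening: 0.018
gripper_force: 40.0
```

```bash
python3 rd.py; python3 gv.py .061
```

```text
24.23 s=200.64mm F 17.18 [17.6 17.2 16.7] G [40.03 40.02 40.02] [0.4964 0.0375 0.0806]
top [   nan 0.0853 0.0851]
scene [0.0606 0.0605 0.0603]gv.py:11: RuntimeWarning: invalid value encountered in scalar divide
  i=v.argmin(); k=slice(max(i-16,0),i+17); d=np.clip(np.median(v)-15-v[k],0,None); out.append((d*ys[k]).sum()/d.sum())
```

Run:
```python
from gv import *
for y in(.076,.078,.080,.082,.084): print(y,proj(*C["scene"],w(p,(0,y,.128)))[0].round(2),proj(*C["scene"],w(p,(-.003,y,.128)))[0].round(2))
f=np.load("last.npy").astype(int)
# sleeve lateral profile midway in scene: brightness across x at y between groove and tail
for y0 in(.0,.03):
    xs=np.arange(-.036,.037,.003)
    q=np.array([proj(*C["scene"],w(p,(x,y0,.084)))[0] for x in xs],np.float32)
    print(y0,cv2.remap(f.mean(2).astype(np.float32),q[:,:1],q[:,1:],cv2.INTER_CUBIC)[:,0].round().astype(int))
print(proj(*C["scene"],w(p,(0,.0605,.106)))[0])
print((f[166:184,312:330,0]-f[166:184,312:330,2]))
```

```text
0.076 [320.4  176.52] [319.5 176.2]
0.078 [320.68 176.11] [319.78 175.8 ]
0.08 [320.96 175.7 ] [320.06 175.39]
0.082 [321.24 175.3 ] [320.34 174.99]
0.084 [321.52 174.9 ] [320.62 174.59]
0.0 [152 209 237 235 223 213 211 213 214 213 210 204 195 183 171 158 142 127
 130 179 231 241 242 242 242]
0.03 [149 205 239 238 227 214 211 212 213 213 210 204 193 182 169 155 143 129
 121 124 137 139 132 133 141]
[317.93652078 184.88258055]
[[ 177  132   53  -29  -61  -23   34   67   73   73   72   70   52    9
   -46  -97 -130 -141]
 [ 148   75  -15  -87 -107  -60    9   56   70   72   70   61   20  -40
   -94 -126 -138 -142]
 [ 100    9  -74 -124 -130  -90  -20   40   65   69   66   41  -18  -84
  -124 -138 -141 -141]
 [  41  -51 -114 -139 -139 -111  -50   17   57   66   56   12  -55 -111
  -136 -141 -141 -141]
 [  -2  -87 -128 -139 -140 -124  -76   -6   47   62   39  -20  -86 -127
  -140 -141 -140 -141]
 [ -13  -87 -116 -126 -132 -128  -94  -30   33   54   13  -55 -110 -137
  -141 -141 -140 -140]
 [  -5  -66  -89 -101 -110 -116  -96  -40   23   37  -18  -86 -127 -140
  -142 -140 -141 -139]
 [   
[... 340 characters left out ...]
2  -18  -26
   -39  -60  -82 -103]
 [ -15  -57  -66  -58  -39  -22  -13   -8   -1   -1   -5   -9  -10  -11
   -15  -22  -34  -50]
 [ -16  -59  -62  -46  -26  -16  -11   -8   -6   -6   -6   -7   -8   -9
    -9  -10  -13  -18]
 [ -16  -58  -53  -31  -19  -12   -9   -6   -6   -6   -8   -9   -8   -9
    -8   -8   -8   -8]
 [ -16  -54  -38  -21  -14  -10   -7   -5   -6   -7   -8   -9   -9   -8
    -8   -8   -7   -6]
 [ -16  -46  -28  -15  -10   -8   -6   -5   -6   -7   -8   -9   -9   -8
    -8   -7   -7   -6]
 [ -18  -36  -20  -12   -8   -7   -6   -6   -7   -9   -8   -8   -9   -8
    -8   -6   -5   -6]
 [ -19  -26  -15  -10   -8   -7   -8   -9   -9   -9   -8   -8   -8   -8
    -7   -7   -6   -7]]
```

The groove moved 69.9 mm for 70.0 mm of carriage travel. In this camera, the nozzle and the sleeve's silhouette share the same −2.5 mm lateral offset. About 20.3 mm remain.

Emit:
apply_moves([
  [0,-0.1,0],
  [0,-0.3,0],
  [0,-0.4,0],
  [0,-0.4,0],
  [0,-0.4,0],
  [0,-0.3,0],
  [0,-0.1,0],
  [0,-0.03,0],
], twist=[0,0,0,0,0,0,0,0])

```text
t: 25.32
tool_pos: [0.4929, 0.0573, 0.0806]
orientation: [3.126, 0.263, -0.0]
force: [0.8, -18.2, -0.8]
opening: 0.018
gripper_force: 40.0
```

```bash
python3 rd.py
python3 - <<'E'
from gv import *
f=cam("scene")[0]; print(groove("scene",f,.0802)); np.save("last.npy",f)
# overlay: expected groove circle edges & tip circle, both at x=-.0023
k=10; b=np.array([295,150]); im=cv2.resize(f[150:205,295:345][...,::-1],None,fx=k,fy=k,interpolation=cv2.INTER_CUBIC)
def dot(X,c):
    q=(proj(*C["scene"],w(p,X))[0]-b+.5)*k-.5; cv2.circle(im,tuple(int(v) for v in q.round()),1,c,-1)
for a in np.linspace(0,6.28,60): dot((-.0023+.004*np.cos(a),.0815+.004*np.sin(a),.128),(0,255,0))
for e in(-.004,.004):
    for a in np.linspace(.1,3,60): dot((-.0023+.022*np.cos(a),.0815+e,.084+.022*np.sin(a)),(255,0,0))
cv2.imwrite("pics/fin.png",im)
E
```

```text
25.48 s=220.83mm F 17.5 [17.1 17.6 17.8] G [40.03 40.03 40.03] [0.4929 0.0574 0.0806]
[0.08078065 0.0805928  0.08043262]
```

View pics/fin.png

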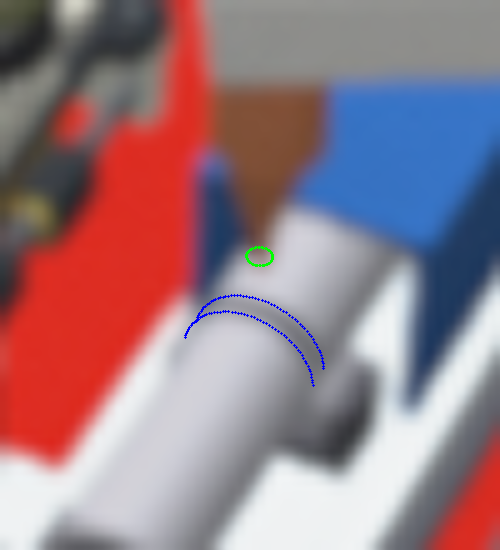

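The overlay matches: the green tip ellipse sits on the nozzle end at crop (259,256), and the predicted groove ring at rows 295–385 lies on the dark band. I'll relieve the arm load and let go.

Emit:
apply_moves([
  [0,0.03,0],
  [0,0.03,0],
  [0,0,0],
], twist=[0,0,0])

```text
t: 25.9
tool_pos: [0.4929, 0.0573, 0.0806]
orientation: [3.127, 0.264, -0.0]
force: [0.6, -14.4, -0.2]
opening: 0.0177
gripper_force: 40.0
```

Emit:
apply_moves([
  [0,0,0],
  [0,0,0],
  [0,0,0],
  [0,0,0],
], twist=[0,0,0,0], gripper=5)

```text
t: 26.4
tool_pos: [0.4928, 0.0597, 0.0807]
orientation: [-3.13, -0.265, -0.0]
force: [0.2, -0.3, 0.6]
opening: 0.0489
gripper_force: 0.0
```

```bash
python3 rd.py; python3 gv.py .0802 2>/dev/null
```

```text
26.55 s=222.98mm F 0.3 [ 0.5  0.6 -0.1] G [0. 0. 0.] [0.4928 0.0595 0.0806]
top [nan nan nan]
scene [0.0808 0.0806 0.0804]
```

Emit:
apply_moves([
  [0,0,-1],
  [0,0,-3],
  [0,0,-4],
  [0,0,-4],
  [-4,2,0],
  [-4,2,0],
  [-4,2,0],
  [0,0,0],
], twist=[0,0,0,0,0,0,0,0])

```text
t: 27.65
tool_pos: [0.3834, -0.0211, 0.2014]
orientation: [3.13, 0.261, 0.002]
force: [1.1, 0.4, -0.4]
opening: 0.0499
gripper_force: 0.0
```

```bash
python3 rd.py; python3 gv.py .0812 2>/dev/null
python3 - <<'E'
from gv import *
f=np.load("last.npy").astype(int); print((f[172:180,317:325,0]-f[172:180,317:325,2]))
E
```

```text
27.8 s=162.84mm F -0.3 [ 0.2 -1.1 -0. ] G [0. 0. 0.] [ 0.3853 -0.0198  0.2014]
top [0.0808 0.0813 0.0789]
scene [0.0808 0.0806 0.0804]
[[-62 -38   6  45  46  21   3  -6]
 [-63 -44  -4  37  36  13  -1  -6]
 [-59 -37  -6  28  28   9  -3  -6]
 [-47 -25  -5  17  20   4  -5  -7]
 [-35 -17  -6   6   9  -1  -7  -9]
 [-24 -14  -8  -3   0  -5  -8  -9]
 [-17 -11  -7  -6  -6  -7  -9  -9]
 [-12  -8  -7  -7  -7  -8  -8  -8]]
```

```bash
python3 -c "
from plant import robot
print(robot.close_job())"
```

```text
the job is handed in; nothing more can be done
None
```

The job is handed in, result not shown: the sleeve is home against its stop with no sign that the stop slipped, the groove is under the nozzle tip to within about 1 mm by camera, and the gripper has let go and is clear.

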